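# Clamp an engraving plate in the sprung holder of a microscope stage

### The job

Load the brass engraving plate, which lies loose on the bench, into the holder on the black microscope stage. Draw the holder's curved sprung arm back by its finger post, past its tipping point so that it stays open by itself; set the plate down gently, flat on the stage, with a long side against the fixed edge and one end against the end stop, and let go of it; then swing the arm back past its tipping point and let it go, so that it springs onto the plate's free corner and holds the plate home against both edges. Do not drop the plate, do not knock the ball vise, and leave the other things on the bench where they stand.

Things in the scene. Friction and masses are not known exactly. Their poses are not given: they have to be found in the camera images.
- plate: The plate to be clamped: engraved brass (a border and two scrolls) bonded to light wood of the same outline, a flat-sided block 44 mm (its x) x 80 mm (its y) x 14 mm thick, about 140 g. Origin at the centre of its underside. Starts flat on the bench, brass up, left or right of the stage; may be used either end round.
- stage: Fixed black microscope stage. Origin at the centre of its underside, on the bench; its top, 40 mm up, is 200 mm (x) x 240 mm (y). Two small drive knobs stick out 26 mm from its -y side. It carries an aluminium L-bracket (fixed edge and end stop), the sprung arm, and behind the bracket a brass spring strut up to 22 mm above the top.
- plate_home (a point): On the stage top (40 mm above the bench), 20 mm in -x and 20 mm in -y from the stage's centre: where the centre of the plate's underside is when it is fully home. x points from the stage's front to the fixed edge, y from the end stop to the sprung arm, z up; a plate at home has its axes parallel to these or turned half round.
- fixed_edge (a point): Middle of the fixed edge, at the level of the stage top, 22 mm in +x from plate_home; axes as there. The bracket is 9 mm tall and touches the plate's long side only near its ends (y from -40 to -24 and +24 to +42 mm); the gap between, 48 mm wide and 30 mm deep (to +x), leaves room for a finger.
- end_stop (a point): On the face of the end stop, the bracket's short limb, at the level of the stage top, 40 mm in -y from plate_home; axes as there. 9 mm tall; its face reaches from x = -10 mm to the fixed edge.
- clip_pivot (a point): The vertical hinge axis of the sprung arm, at the level of the stage top: x = +40 mm, y = +75 mm from plate_home; axes as there.
- clip_post (a point): Centre of the top of the upright finger post on the arm: round, red, 12 mm in diameter, from 10 mm (the arm's upper side) to 39 mm above the stage top. 60 mm from clip_pivot; it travels with the arm. From clip_pivot, in plate_home's axes: (-60, -6) mm at joint value 0, (-60, +3) mm at 0.14, (-34, +49) mm at 1.05.
- clip_arm (a joint): Angle of the curved steel arm, rad, growing as it swings back (clockwise from above). 0 (start) = inner stop, nose 10 mm inside the plate's place; 0.14 = bearing on a plate fully home; 1.05 = outer stop, clear. Below the tipping point 0.65 its spring swings it shut, above it open. At most 8 N at the post. Shut, it presses the plate's free corner with 6 N and pushes home a plate up to 6 mm short.
- steel_block: Bystander: a bright steel bench block 55 x 55 x 22 mm, loose, on the other side of the stage from the plate. Origin at the centre of its underside.
- tumbler: Bystander: a clear plastic tumbler, 64 mm across and 85 mm tall, loose, standing far left. Origin at the centre of its underside.
- graver: Bystander: a small engraving tool with a dark wooden mushroom handle, about 110 mm long and 26 mm high at the handle's end, lying on the bench near right. Origin near the middle of its length, on the bench; x towards the point.
- ball_vise: Bystander: a heavy engraver's ball vise, 124 mm across and 126 mm tall, fixed, near left. Origin at the centre of its underside.

How it is judged:
By the outcome, as a careful person would: the job done as asked, in the order asked, and still so for the second after the job is handed in, with the robot touching nothing.
It also fails if it takes over 58 s, if anything falls off the work surface, if the arm or the gripper's body presses on something with over 40 N, if the wrist force passes 120 N, or if a joint passes its speed limit or range.

### The arm

A 6-joint arm with a two-finger parallel gripper is mounted at the origin on the work surface. World frame = base frame: x ahead of the robot, y to its left, z up, the work surface at z = 0. Lengths are in mm, angles in degrees, forces in N, time in s.
With the tool pointing down it reaches from about 300 to 850 mm from the base axis. Payload 4.2 kg.
Tool frame: the origin (TCP) lies at the very end of the fingers, on their centre line; the grasp point (between the pads) lies 19 mm behind it; z points along the fingers, x is the direction in which the jaws open and shut, and the axes are right-handed (so a half turn about z gives the same grasp; the last joint's range is limited). The gripper opens to 91 mm and grips with 3 to 60 N. Pads are 32 mm wide; open, the fingers measure 118 mm over their backs; the gripper's body (76 mm by 178 mm) begins 60 mm behind the grasp point.
Start: joints at [-78.037, 18.312, 89.639, -0, 72.044, -1.146], TCP at [130.417, -560.031, 213.976] pointing down, gripper open.
Joint ranges: [-177.97, 177.97], [-48.28, 115.42], [12.27, 149.76], [-77.06, 257.06], [2.81, 150.46], [-146.56, 146.56]. Speed limits (degrees/s): [147.25, 147.25, 180, 180, 180, 180].

### API

Orientations are given as [roll, pitch, yaw] about the fixed x, y, z axes, in that order (R = Rz(yaw) Ry(pitch) Rx(roll)).
In Python, from workcell import env gives the robot as it stands.
- The arm moves only by the tool servo_tool, never from a script. Its argument "plan" is a list of rows, each a list of 3 entries, a list of its own where there are three numbers: the turn, a rotation vector about the tool's x, y, z in degrees, then the shift along the tool's x, y, z in mm, then the finger opening in mm, from 0 to 91.2. In form: [[[ax, ay, az], [dx, dy, dz], claw], ...]. A call has exactly 10 rows; each row shifts and turns the pose as measured when the row begins, along the tool's axes as they then stand; what a row does not reach is not made up. A row lasts 1/8 s, in which the tool goes at most 62.5 mm and 10.7 degrees, less where a joint would pass 70% of its speed; a pose out of reach is approached as far as the arm can. A call with a gripper value outside its range is refused whole. The fingers move at their own pace and stop on an object; "squeeze" is the grip in N (left out, the last holds). Time passes only in rows, so rows that do not move let the fingers close, or fill a call up. It gives the time, the measured TCP pose, the force and the opening at its end, in the units of the state.
- env.state(): the state, without advancing time (a new reading comes with each control period).
- env.grab_frame(name): name is "scene" or "top"; returns a dict with "pixels" (420x560x3 uint8, red, green, blue), "intrinsics" (3x3 intrinsics, pixels), "eye" and "attitude" of the camera in the world. Camera axes: x right, y up, looking along -z (the intrinsics and any distortion apply to the point x, -y, -z); pixel columns grow to the right and rows downward; lengths in mm; the calibration is good to about 2 mm. A picture is of the moment at which its call begins. There is no depth.
- env.job_done(): hands the job in, once; it reports no verdict.
The state is a dict: "time_s": time; "qpos": joint angles; "qvel": joint speeds; "effort": joint torques, N m; "ee_pos": TCP position; "ee_rot": TCP orientation; "force": force on the tool from outside, world axes, zero at the start; "torque": the same for the moment, N m; "gripper_width": finger opening in mm.
Only numpy, scipy, OpenCV 4.12 (cv2) and the standard library are available. Lean on these libraries where they do the work, as an engineer would, in place of code of your own. Each camera call takes 0.05 s, during which the arm holds its last target.

## Working session

There is one attempt and no reset: what is moved stays moved. The work goes in short steps, Python scripts to look and compute and a tool call to move; the robot and the scene stay as the last step left them, time stands still between calls to the robot, and variables do not carry over. Pictures are saved under pics/ and viewed, and the job is handed in when it is done.

Besides the shell and the picture viewer there is one more tool, called after "Emit:" as a command line: name --argument value ..., lists and objects as JSON in quotes. servo_tool: Moves the arm, as the interface text tells. Its arguments: {"type":"object","properties":{"plan":{"type":"array"},"squeeze":{"type":"number"}},"required":["plan"]}

```bash
mkdir -p pics; ls
cat > h.py <<'E'
import numpy as np, cv2
from workcell import env
def snap(name,fn):
    f=env.grab_frame(name); cv2.imwrite('pics/'+fn,cv2.cvtColor(np.asarray(f['pixels']),cv2.COLOR_RGB2BGR)); return f
E
python3 - <<'E'
from h import *
np.set_printoptions(precision=3,suppress=True)
for n in('scene','top'):
    f=snap(n,n+'0.png'); print({k:v for k,v in f.items() if k!='pixels'})
print(env.state())
E
```

```text
pics
{'intrinsics': array([[430.489,   0.   , 277.129],
       [  0.   , 430.489, 206.413],
       [  0.   ,   0.   ,   1.   ]]), 'eye': array([1402.579,  127.265,  983.931]), 'attitude': array([45.394,  0.772, 91.886])}
{'intrinsics': array([[468.847,   0.   , 276.514],
       [  0.   , 468.847, 206.654],
       [  0.   ,   0.   ,   1.   ]]), 'eye': array([ 371.261,   63.838, 1158.781]), 'attitude': array([  7.503,   0.357, -89.565])}
{'time_s': 0.1, 'qpos': array([-78.038,  18.346,  89.698,  -0.   ,  72.041,  -1.146]), 'qvel': array([-0.024,  0.088, -0.146, -0.018,  0.012,  0.033]), 'effort': array([  0.   , -41.333, -23.251,   0.073,   0.042,  -0.   ]), 'ee_pos': array([ 130.31 , -559.601,  213.232]), 'ee_rot': array([-179.999,    0.085,  -76.892]), 'force': array([-0.478,  0.159,  0.174]), 'torque': array([0.07 , 0.041, 0.013]), 'gripper_width': 91.01847920526129}
```

View pics/scene0.png

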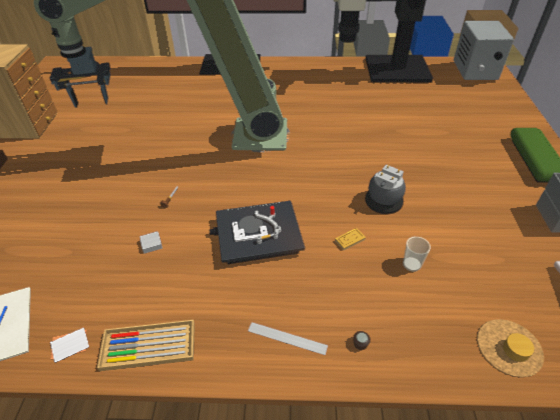

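View pics/top0.png

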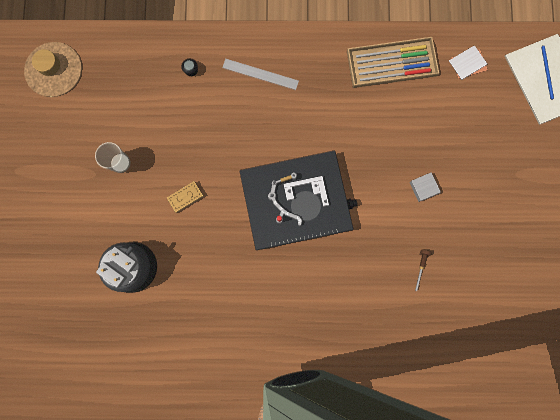

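The top view shows the stage around (297,200), the plate at (185,196), the red post at (280,219), the vise at (127,266), the tumbler at (112,157), the block at (426,187) and the graver at (423,270). I'll zoom in for corners.

```bash
cat >> h.py <<'E'
from scipy.spatial.transform import Rotation as Ro
import json
def ray(f,u,v):
    K=f['intrinsics'];d=np.array([(u-K[0,2])/K[0,0],-(v-K[1,2])/K[1,1],-1.]);return Ro.from_euler('xyz',f['attitude'],degrees=True).as_matrix()@d
def px2w(f,u,v,z):
    d=ray(f,u,v);e=f['eye'];return e+d*(z-e[2])/d[2]
def w2px(f,p):
    K=f['intrinsics'];c=Ro.from_euler('xyz',f['attitude'],degrees=True).as_matrix().T@(np.asarray(p,float)-f['eye']);return K[0,2]+K[0,0]*c[0]/-c[2],K[1,2]-K[1,1]*c[1]/-c[2]
def crop(src,fn,x0,y0,x1,y1,s):
    im=cv2.imread('pics/'+src)[y0:y1,x0:x1];im=cv2.resize(im,None,fx=s,fy=s,interpolation=cv2.INTER_CUBIC)
    for x in range(-(-x0//10)*10,x1,10):cv2.putText(im,str(x),((x-x0)*s,10),0,.35,(0,255,255));cv2.line(im,((x-x0)*s,12),((x-x0)*s,18),(0,255,255))
    for y in range(-(-y0//10)*10,y1,10):cv2.putText(im,str(y),(0,(y-y0)*s+4),0,.35,(0,255,255));cv2.line(im,(24,(y-y0)*s),(30,(y-y0)*s),(0,255,255))
    cv2.imwrite('pics/'+fn,im)
E
python3 - <<'E'
from h import *
crop('top0.png','top0a.png',230,145,365,255,5)
crop('top0.png','top0b.png',160,170,215,220,12)
E
```

```text
(no output)
```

View pics/top0a.png

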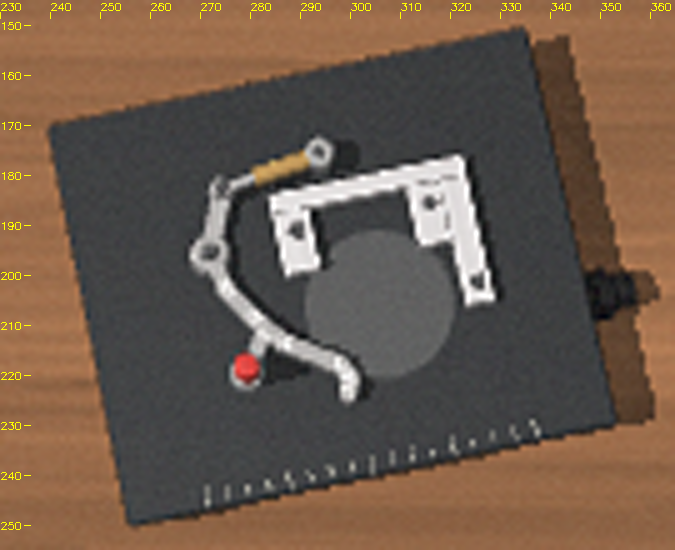

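View pics/top0b.png

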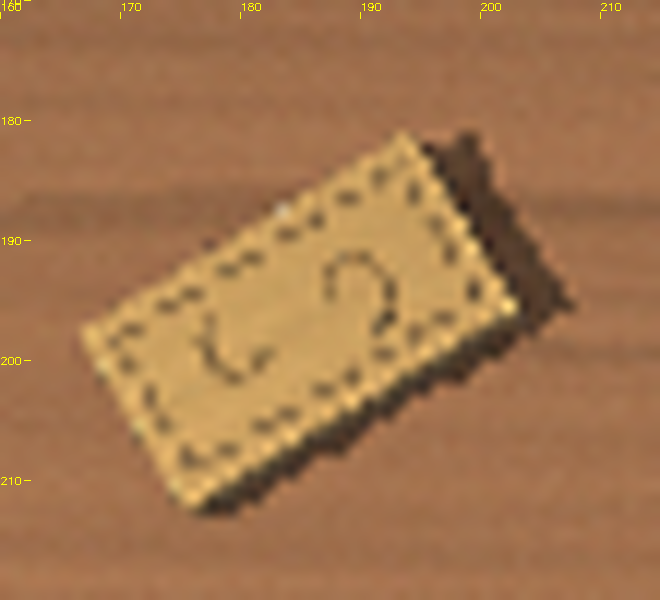

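The stage's top corners are about (240,170), (335,151), (353,230) and (256,250). The ends of the bracket's feet are near y≈200, and the red post top is at (278,219). The plate's top corners are (167,197.5), (194,181.3), (203,195.7) and (175.5,212.5). Next I fit poses.

```bash
cat >> h.py <<'E'
from scipy.optimize import least_squares
def fit(f,pix,corners,z):
    W=np.array([px2w(f,u,v,z)[:2] for u,v in pix]);C=np.array(corners,float)
    def g(p):
        c,s=np.cos(p[2]),np.sin(p[2]);return (C@np.array([[c,s],[-s,c]])+p[:2]-W).ravel()
    r=least_squares(g,[*W.mean(0),np.arctan2(*(W[1]-W[0])[::-1])-np.arctan2(*(C[1]-C[0])[::-1])]);return r.x[:2],np.degrees(r.x[2]),r.fun
E
python3 - <<'E'
from h import *
np.set_printoptions(precision=2,suppress=True)
f=env.grab_frame('top');im=cv2.cvtColor(np.asarray(f['pixels']),cv2.COLOR_RGB2BGR)
hsv=cv2.cvtColor(im,cv2.COLOR_BGR2HSV)
# stage mask: dark, low saturation
m=((hsv[...,2]<80)&(hsv[...,1]<80)).astype('uint8');m2=np.zeros_like(m);m2[140:260,230:345+12]=m[140:260,230:357]
m2=cv2.morphologyEx(m2,cv2.MORPH_CLOSE,np.ones((5,5)))
cs=max(cv2.findContours(m2,0,2)[0],key=cv2.contourArea);b=cv2.minAreaRect(cs);print('stage',b,cv2.boxPoints(b))
m=((hsv[...,0]>16)&(hsv[...,0]<28)&(hsv[...,2]>110)).astype('uint8');m2=np.zeros_like(m);m2[175:220,160:210]=m[175:220,160:210]
m2=cv2.morphologyEx(m2,cv2.MORPH_CLOSE,np.ones((5,5)))
cs=max(cv2.findContours(m2,0,2)[0],key=cv2.contourArea);b=cv2.minAreaRect(cs);print('plate',b,cv2.boxPoints(b))
st=[(240,170),(334.8,150.3),(353.3,230),(256,249.7)]
print(fit(f,st,[(100,120),(100,-120),(-100,-120),(-100,120)],40))
pl=[(167,197.5),(194,181.3),(203,195.7),(175.5,212.5)]
print(fit(f,pl,[(22,40),(22,-40),(-22,-40),(-22,40)],14))
print('post',px2w(f,279,218.8,79))
E
```

```text
stage ((300.183837890625, 198.98252868652344), (81.94881439208984, 108.46287536621094), 78.2317123413086) [[238.74 169.93]
 [344.92 147.81]
 [361.63 228.03]
 [255.45 250.16]]
plate ((184.326171875, 196.53004455566406), (17.62277603149414, 32.75608825683594), 58.392494201660156) [[165.76 197.61]
 [193.66 180.44]
 [202.89 195.45]
 [175.   212.62]]
(array([536.21,  25.01]), np.float64(12.14223524608702), array([ 0.82,  1.9 ,  0.79, -1.83,  0.13, -1.42, -1.75,  1.35]))
(array([545.23, 298.86]), np.float64(32.19384312965838), array([-0.44,  1.33,  1.06, -0.77, -0.15, -0.83, -0.48,  0.27]))
post [485.1   65.68  79.  ]
```

```bash
cat >> h.py <<'E'
S=np.array([536.2,25.0]);SY=12.1
def st2w(x,y,S=None,SY=None):
    S=globals()['S'] if S is None else S; SY=globals()['SY'] if SY is None else SY
    c,s=np.cos(np.radians(SY)),np.sin(np.radians(SY));return S+np.array([c*x-s*y,s*x+c*y])
def h2w(x,y,**k): return st2w(x-20,y-20,**k)
def ov(src,fn,f,box,s,polys):
    x0,y0,x1,y1=box;im=cv2.resize(cv2.imread('pics/'+src)[y0:y1,x0:x1],None,fx=s,fy=s,interpolation=cv2.INTER_CUBIC)
    for P,col in polys:
        q=np.array([w2px(f,p) for p in P]);q=((q-[x0,y0]+.5)*s).astype(np.int32)
        if len(q)==1: cv2.circle(im,tuple(map(int,q[0])),3,col,-1)
        else: cv2.polylines(im,[q],True,col,1)
    cv2.imwrite('pics/'+fn,im)
def spoly(pts,z): return [(*h2w(x,y),z) for x,y in pts]
def basepolys():
    return [(spoly([(-80,-100),(120,-100),(120,140),(-80,140)],40),(0,255,0)),
     (spoly([(22,-40),(22,-24),(52,-24),(52,24),(22,24),(22,42)],49),(0,0,255)),
     (spoly([(-10,-40),(22,-40)],49),(255,0,255)),
     (spoly([(40,75)],50),(255,0,0)),(spoly([(-20,69)],79),(255,255,0))]
def platepoly(c,yaw,z):
    c=np.array(c);R=Ro.from_euler('z',yaw,degrees=True).as_matrix()[:2,:2];return [(*(c+R@np.array(p)),z) for p in [(22,40),(22,-40),(-22,-40),(-22,40)]]
E
python3 - <<'E'
from h import *
for n,b,s in(('top',(160,145,365,255),3),('scene',(205,195,375,270),4)):
    f=env.grab_frame(n);ov(n+'0.png',n+'ov.png',f,b,s,basepolys()+[(platepoly((545.2,298.9),32.2,14),(0,255,0))])
E
```

```text
(no output)
```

View pics/topov.png

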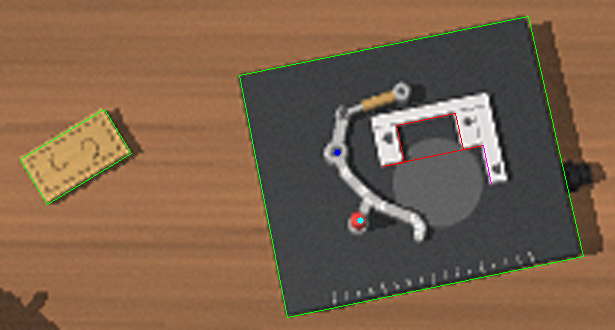

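View pics/sceneov.png

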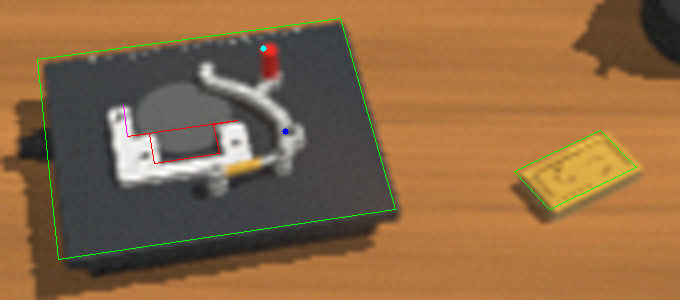

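```bash
cat >> h.py <<'E'
def plan(p1,yaw1,n,p0=None,rot0=None):
    "rows of straight interpolation from the measured (or given) pose to p1, tool down, yaw1"
    s=env.state(); p0=np.array(s['ee_pos'] if p0 is None else p0);R0=Ro.from_euler('xyz',s['ee_rot'] if rot0 is None else rot0,degrees=True)
    R1=Ro.from_euler('xyz',[180,0,yaw1],degrees=True);w=(R0.inv()*R1).as_rotvec(degrees=True)
    R=R0
    for i in range(n):
        d=R.inv().apply((np.asarray(p1)-p0)/n);print(np.round(w/n,1).tolist(),np.round(d,1).tolist());R=R*Ro.from_rotvec(w/n,degrees=True)
def st():
    s=env.state();print(round(s['time_s'],2),np.round(s['ee_pos'],1),np.round(s['ee_rot'],1),'F',np.round(s['force'],1),'w',round(s['gripper_width'],1),'q',np.round(s['qpos'],0));return s
E
python3 - <<'E'
from h import *
t=[*h2w(-17,39),150];print(t)
plan(t,18,12)
E
```

```text
[np.float64(496.039267544759), np.float64(35.82199467097211), 150]
[-0.0, 0.0, -7.9] [-41.4, -40.9, 5.3]
[-0.0, 0.0, -7.9] [-35.4, -46.2, 5.3]
[-0.0, 0.0, -7.9] [-28.7, -50.7, 5.3]
[-0.0, 0.0, -7.9] [-21.5, -54.1, 5.3]
[-0.0, 0.0, -7.9] [-13.8, -56.6, 5.3]
[-0.0, 0.0, -7.9] [-5.9, -57.9, 5.3]
[-0.0, 0.0, -7.9] [2.1, -58.2, 5.3]
[-0.0, 0.0, -7.9] [10.1, -57.4, 5.3]
[-0.0, 0.0, -7.9] [17.9, -55.4, 5.3]
[-0.0, 0.0, -7.9] [25.4, -52.4, 5.3]
[-0.0, 0.0, -7.9] [32.3, -48.4, 5.3]
[-0.0, 0.0, -7.9] [38.7, -43.5, 5.3]
```

Emit:
servo_tool --plan '[[[0,0,-7.9],[-41,-41,4],0],[[0,0,-7.9],[-35,-46,4],0],[[0,0,-7.9],[-29,-51,4],0],[[0,0,-7.9],[-21,-54,4],0],[[0,0,-7.9],[-14,-56,4],0],[[0,0,-7.9],[-6,-58,4],0],[[0,0,-7.9],[2,-58,4],0],[[0,0,-7.9],[10,-57,4],0],[[0,0,-7.9],[18,-55,4],0],[[0,0,-7.9],[25,-52,4],0]]'

```text
time_s: 1.5
ee_pos: [433.6, -49.9, 172.8]
ee_rot: [179.8, -0.4, 4.2]
force: [1.6, -0.0, -0.5]
gripper_width: 0.2
```

Run:
```python
from h import *
st();plan([*h2w(-17,39),110],18,6)
```

```text
1.5 [433.6 -49.9 172.8] [179.8  -0.4   4.2] F [ 1.6 -0.  -0.5] w 0.2 q [ -8.   8. 111.  -0.  61. -12.]
[0.0, -0.1, -2.3] [11.4, -13.5, 10.5]
[0.0, -0.1, -2.3] [11.9, -13.0, 10.5]
[0.0, -0.1, -2.3] [12.4, -12.6, 10.5]
[0.0, -0.1, -2.3] [12.9, -12.0, 10.5]
[0.0, -0.1, -2.3] [13.4, -11.5, 10.5]
[0.0, -0.1, -2.3] [13.9, -10.9, 10.5]
```

Emit:
servo_tool --plan '[[[0,0,-2.3],[11.5,-13.5,10],0],[[0,0,-2.3],[12,-13,10],0],[[0,0,-2.3],[12.5,-12.5,10],0],[[0,0,-2.3],[13,-12,10],0],[[0,0,-2.3],[13.5,-11.5,10],0],[[0,0,-2.3],[14,-11,10],0],[[0,0,0],[0,0,0],0],[[0,0,0],[0,0,0],0],[[0,0,0],[0,0,0],0],[[0,0,0],[0,0,0],0]]'

```text
time_s: 2.75
ee_pos: [500.4, 43.3, 110.2]
ee_rot: [179.6, -0.3, 19.1]
force: [-1.1, 1.1, 0.4]
gripper_width: 0.7
```

Run:
```python
from h import *
s=st();p=s['ee_pos']
for n,b,c in(('top',(230,145,365,255),5),('scene',(205,150,335,270),5)):
    f=snap(n,n+'1.png');ov(n+'1.png',n+'1ov.png',f,b,c,basepolys()+[([p],(0,255,0))])
plan([*h2w(-17,39),58],18,6)
```

```text
2.75 [500.4  43.3 110.2] [179.6  -0.3  19.1] F [-1.1  1.1  0.4] w 0.7 q [  4.  17. 108.  -0.  54. -15.]
[0.1, -0.1, 0.2] [-1.2, 0.9, 8.7]
[0.1, -0.1, 0.2] [-1.2, 0.9, 8.7]
[0.1, -0.1, 0.2] [-1.1, 0.9, 8.7]
[0.1, -0.1, 0.2] [-1.1, 0.9, 8.7]
[0.1, -0.1, 0.2] [-1.1, 0.9, 8.7]
[0.1, -0.1, 0.2] [-1.1, 1.0, 8.7]
```

View pics/top1ov.png

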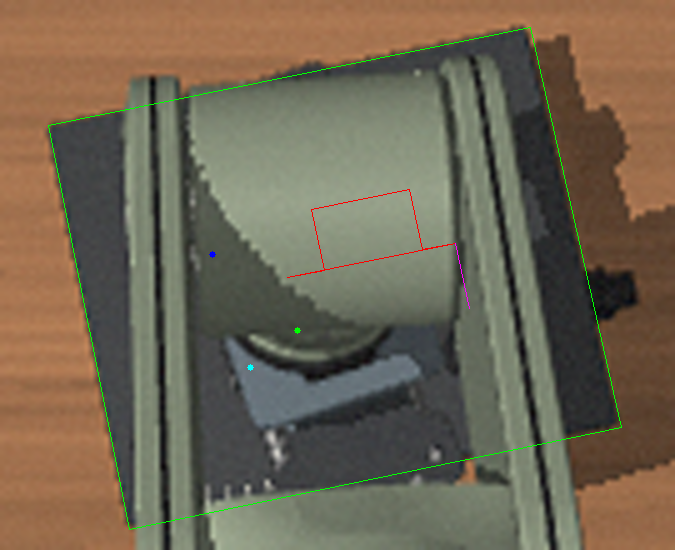

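View pics/scene1ov.png

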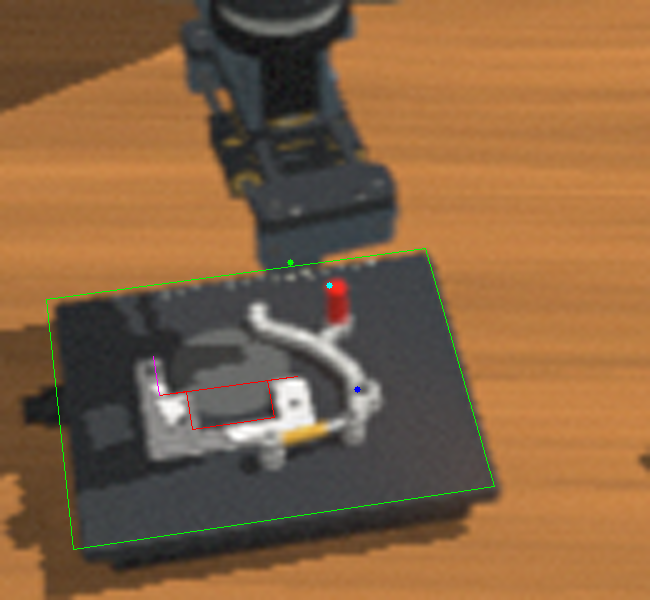

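Run:
```python
from h import *
s=env.state();p=s['ee_pos'];R=Ro.from_euler('xyz',s['ee_rot'],degrees=True)
for n,x0,y0,c,b in(('top',230,145,5,(230,145,365,255)),('scene',205,150,5,(205,150,335,270))):
    f=env.grab_frame(n);P=[]
    for x in(-89,89):
        for z in (-79,):
            P.append([p+R.apply([x,y,z]) for y in(-38,38)])
    ov(n+'1.png',n+'1bo.png',f,b,c,[(q,(0,255,0)) for q in P])
```

```text
(no output)
```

View pics/scene1bo.png

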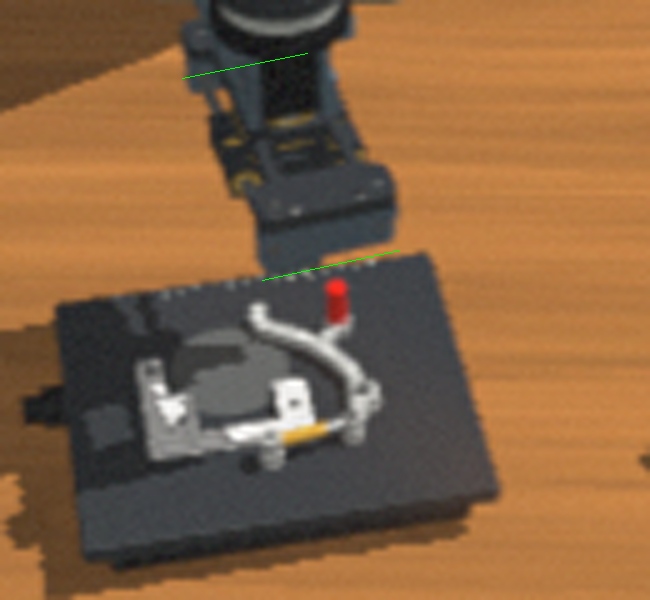

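View pics/top1bo.png

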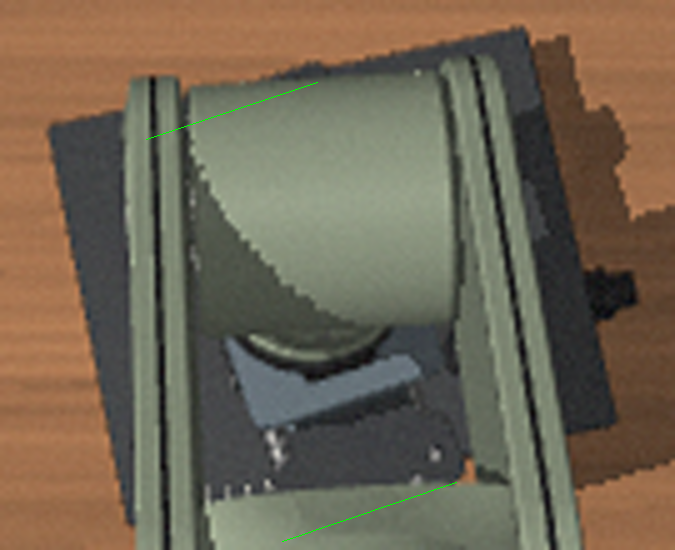

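Run:
```python
from h import *
np.set_printoptions(precision=2,suppress=True)
crop('scene0.png','sc0a.png',208,195,310,270,7)
f=env.grab_frame('scene')
```

```text
(no output)
```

View pics/sc0a.png

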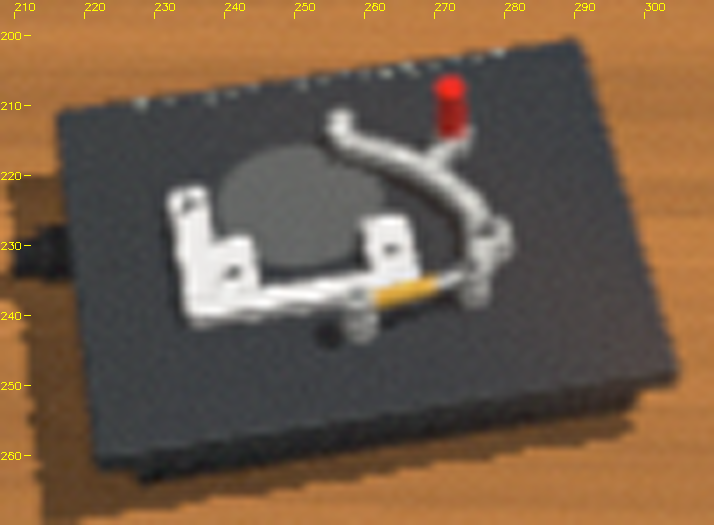

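Run:
```python
from h import *
np.set_printoptions(precision=2,suppress=True)
f=env.grab_frame('scene');C=[(-100,-120),(-100,120),(100,120),(100,-120)]
print(fit(f,[(215.6,210.9),(290.1,200.2),(304.2,248.5),(221.4,260.9)],C,40))
print('post',px2w(f,208+450/7-.5,195+85/7-.5,79))
g=env.grab_frame('top')
st=np.array([(240,170),(334.8,150.3),(353.3,230),(256,249.7)])-[.5,.5]
print(fit(g,st,[(100,120),(100,-120),(-100,-120),(-100,120)],40))
print('post',px2w(g,230+246/5-.5,145+368/5-.5,79))
print('model post',h2w(-20,69))
```

```text
(array([541.73,  29.34]), np.float64(12.364861276624657), array([-0.13, -2.36,  0.74,  1.92, -1.22,  2.48,  0.61, -2.04]))
post [487.21  68.93  79.  ]
(array([537.42,  26.21]), np.float64(12.145600193989859), array([ 0.79,  1.87,  0.76, -1.82,  0.16, -1.39, -1.72,  1.34]))
post [486.73  66.38  79.  ]
model post [486.82  64.53]
```

```bash
sed -i 's/^S=.*/S=np.array([538.0,27.3]);SY=12.2/' h.py
python3 - <<'E'
from h import *
st();print(h2w(0,0));plan([*h2w(-18,38),58],18,8)
E
```

```text
3.1 [500.5  43.6 109.9] [179.6  -0.3  19.1] F [ 0.9 -0.1  0.2] w 0.3 q [  4.  17. 108.  -0.  54. -15.]
[522.67817804   3.52518619]
[0.0, -0.0, 0.1] [-0.7, 0.6, 6.5]
[0.0, -0.0, 0.1] [-0.7, 0.6, 6.5]
[0.0, -0.0, 0.1] [-0.7, 0.6, 6.5]
[0.0, -0.0, 0.1] [-0.7, 0.6, 6.5]
[0.0, -0.0, 0.1] [-0.7, 0.6, 6.5]
[0.0, -0.0, 0.1] [-0.7, 0.7, 6.5]
[0.0, -0.0, 0.1] [-0.7, 0.7, 6.5]
[0.0, -0.0, 0.1] [-0.7, 0.7, 6.5]
```

Emit:
servo_tool --plan '[[[0,0,0],[-0.7,0.6,6.5],0],[[0,0,0],[-0.7,0.6,6.5],0],[[0,0,0],[-0.7,0.6,6.5],0],[[0,0,0],[-0.7,0.6,6.5],0],[[0,0,0],[-0.7,0.6,6.5],0],[[0,0,0],[-0.7,0.6,6.5],0],[[0,0,0],[-0.7,0.6,6.5],0],[[0,0,0],[-0.5,0.6,5],0],[[0,0,0],[0,0,0],0],[[0,0,0],[0,0,0],0]]'

```text
time_s: 4.35
ee_pos: [496.7, 36.6, 55.2]
ee_rot: [179.7, -0.3, 19.1]
force: [-0.2, -0.0, -0.7]
gripper_width: 0.5
```

Run:
```python
from h import *
s=st();print(h2w(-20,69),h2w(-18,38));f=snap('scene','scene2.png');crop('scene2.png','scene2c.png',205,130,335,250,5)
```

```text
4.35 [496.7  36.6  55.2] [179.7  -0.3  19.1] F [-0.2 -0.  -0.7] w 0.5 q [  3.  21. 112.  -0.  47. -16.]
[488.5484492   66.74038696] [497.05434968  36.86314383]
```

View pics/scene2c.png

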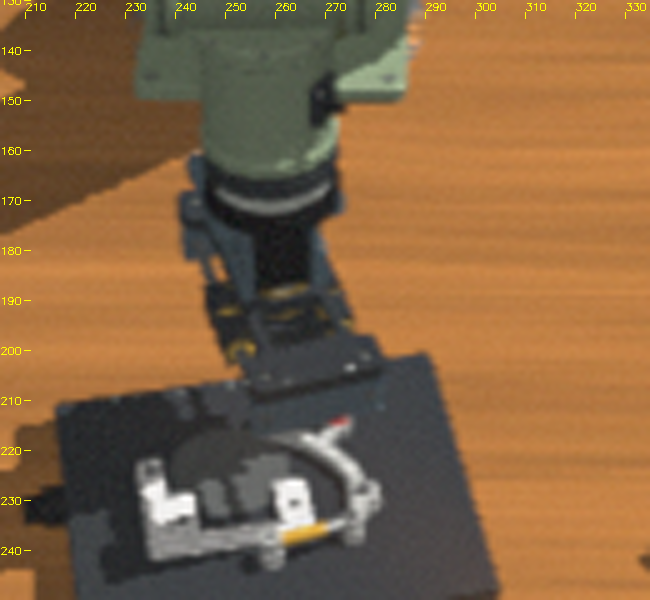

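Emit:
servo_tool --plan '[[[0,0,0],[-0.5,-3,-2],0],[[0,0,0],[0,-3,-1],0],[[0,0,0],[0,-2,0],0],[[0,0,3],[-1.2,-3.1,0],0],[[0,0,3],[-1.2,-3.1,0],0],[[0,0,3],[-1.2,-3.1,0],0],[[0,0,3],[-1.2,-3.1,0],0],[[0,0,3],[-1.2,-3.1,0],0],[[0,0,3],[-1.2,-3.1,0],0],[[0,0,3],[-1.2,-3.1,0],0]]'

```text
time_s: 5.65
ee_pos: [484.5, 53.8, 59.4]
ee_rot: [178.5, -0.9, -1.8]
force: [0.3, -6.2, 1.3]
gripper_width: 0.2
```

```bash
cat >> h.py <<'E'
def armframe(p,yaw):
    "TCP relative to pivot in home axes; implied joint angle if touching post with half-depth h"
    c,s=np.cos(np.radians(SY)),np.sin(np.radians(SY));d=np.array(p[:2])-h2w(40,75);d=np.array([c*d[0]+s*d[1],-s*d[0]+c*d[1]])
    print('rel pivot',np.round(d,1),'tool yaw in home',round(yaw-SY,1),'ang of TCP',round(np.arctan2(d[1],-d[0])+.0997,2),'r',round(np.hypot(*d),1))
E
python3 - <<'E'
from h import *
s=st();armframe(s['ee_pos'],s['ee_rot'][2]);f=snap('scene','scene3.png');crop('scene3.png','scene3c.png',205,150,335,250,5)
E
```

```text
5.65 [484.5  53.8  59.4] [178.5  -0.9  -1.8] F [ 0.3 -6.2  1.3] w 0.2 q [  6.  19. 114.  -2.  46.   9.]
rel pivot [-66.7 -17.8] tool yaw in home -14.0 ang of TCP -0.16 r 69.1
```

View pics/scene3c.png

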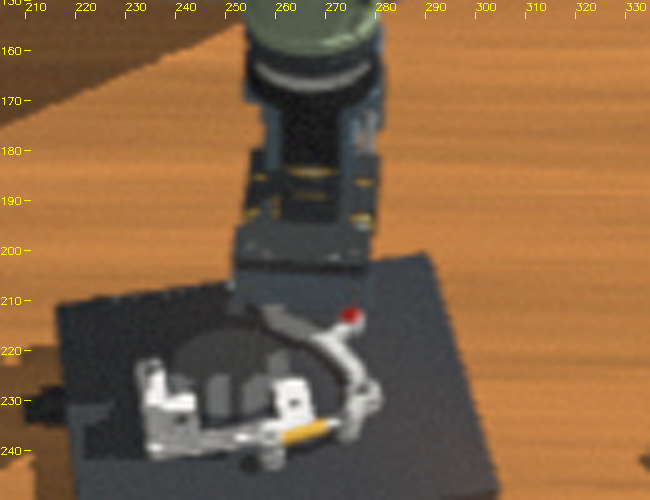

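Emit:
servo_tool --plan '[[[0,0,1.6],[-0.5,-6,0.2],0],[[0,0,1.6],[-0.5,-6,0.2],0],[[0,0,1.6],[-0.5,-6,0.2],0],[[0,0,1.6],[-0.5,-6,0.2],0],[[0,0,1.6],[-0.5,-6,0.2],0],[[0,0,1.6],[-0.5,-6,0.2],0],[[0,0,1.6],[-0.5,-6,0.2],0],[[0,0,1.6],[-0.5,-6,0.2],0],[[0,0,1.6],[-0.5,-6,0],0],[[0,0,1.6],[-0.5,-6,0],0]]'

```text
time_s: 6.95
ee_pos: [485.8, 107.1, 57.2]
ee_rot: [177.7, -1.3, -18.0]
force: [-0.9, -15.9, 2.8]
gripper_width: 0.3
```

Run:
```python
from h import *
s=st();armframe(s['ee_pos'],s['ee_rot'][2]);f=snap('scene','scene4.png');crop('scene4.png','scene4c.png',205,150,335,250,5)
```

```text
6.95 [485.8 107.1  57.2] [177.7  -1.3 -18. ] F [ -0.9 -15.9   2.8] w 0.3 q [ 13.  21. 112.  -4.  47.  33.]
rel pivot [-54.2  34.1] tool yaw in home -30.2 ang of TCP 0.66 r 64.0
```

View pics/scene4c.png

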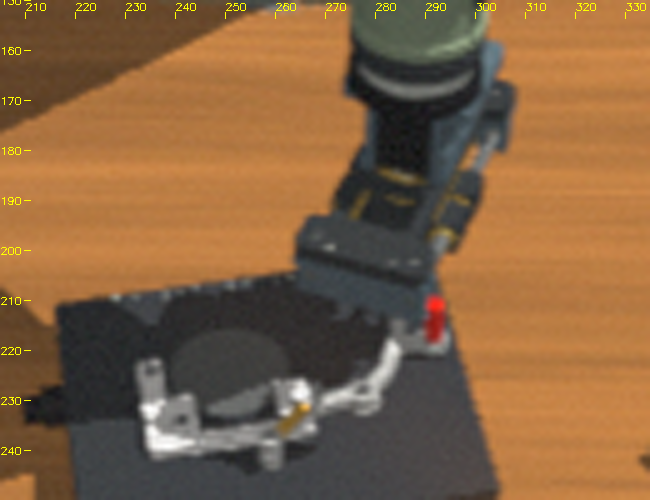

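Emit:
servo_tool --plan '[[[0,0,0],[0,5,0],0],[[0,0,0],[0,5,0],0],[[0,0,0],[0,5,0],0],[[1,0,0],[0,0,-12],0],[[1,0.7,0],[0,0,-20],0],[[0,0.6,0],[0,0,-20],10],[[0,0,0],[0,0,-20],30],[[0,0,0],[0,0,-15],60],[[0,0,0],[0,0,0],91],[[0,0,0],[0,0,0],91]]'

```text
time_s: 8.25
ee_pos: [478.8, 94.1, 155.0]
ee_rot: [-179.8, -3.2, -18.0]
force: [-0.1, 0.4, -0.6]
gripper_width: 47.0
```

Run:
```python
from h import *
s=st();f=snap('scene','scene5.png');crop('scene5.png','scene5c.png',205,150,335,250,5)
plan([546.5,301,130],32.2,8)
```

```text
8.25 [478.8  94.1 155. ] [-179.8   -3.2  -18. ] F [-0.1  0.4 -0.6] w 47.0 q [ 11.  12. 108.  -2.  57.  29.]
[0.1, -0.4, -6.3] [-0.1, -27.2, 3.2]
[0.1, -0.4, -6.3] [2.9, -27.0, 3.3]
[0.1, -0.4, -6.3] [5.8, -26.5, 3.3]
[0.1, -0.4, -6.3] [8.7, -25.7, 3.3]
[0.1, -0.4, -6.3] [11.5, -24.6, 3.3]
[0.1, -0.4, -6.3] [14.1, -23.2, 3.3]
[0.1, -0.4, -6.3] [16.6, -21.5, 3.3]
[0.1, -0.4, -6.3] [18.9, -19.6, 3.2]
```

View pics/scene5c.png

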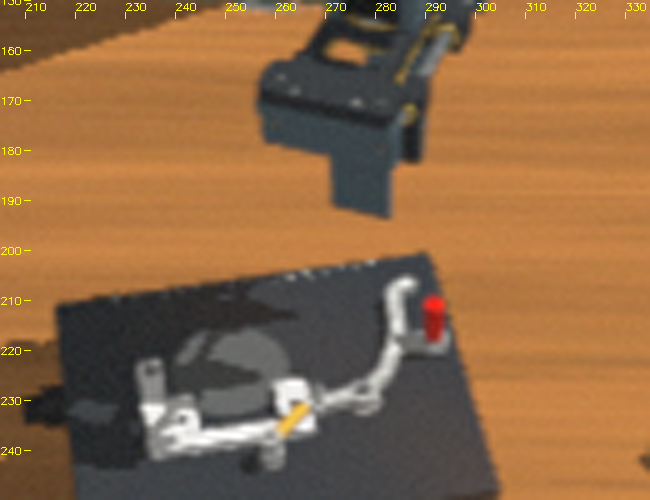

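The arm stays open with nothing touching it: the red post is at (289,210) and the nose at (285,207). Next the plate.

Emit:
servo_tool --plan '[[[0,-0.4,-6.3],[0,-27,3],91],[[0,-0.4,-6.3],[3,-27,3],91],[[0,-0.4,-6.3],[6,-26,3],91],[[0,-0.4,-6.3],[9,-26,3],91],[[0,-0.4,-6.3],[11,-25,3],91],[[0,-0.4,-6.3],[14,-23,3],91],[[0,-0.4,-6.3],[17,-21,3],91],[[0,-0.4,-6.3],[19,-19,3],91],[[0,0,0],[0,0,0],91],[[0,0,0],[0,0,0],91]]'

```text
time_s: 9.55
ee_pos: [542.4, 304.2, 120.8]
ee_rot: [179.2, 1.6, 33.9]
force: [-1.0, -0.8, -0.5]
gripper_width: 91.1
```

Run:
```python
from h import *
s=st();p=s['ee_pos'];R=Ro.from_euler('xyz',s['ee_rot'],degrees=True)
f=snap('scene','scene6.png');ov('scene6.png','scene6c.png',f,(290,150,410,260),5,[([p],(0,255,0)),([p+R.apply([59,-16,0]),p+R.apply([59,16,0])],(0,0,255)),(platepoly((546.5,301),32.2,14),(0,255,0))])
plan([546.5,301,30],32.2,8)
```

```text
9.55 [542.4 304.2 120.8] [179.2   1.6  33.9] F [-1.  -0.8 -0.5] w 91.1 q [29. 27. 90. -1. 65. -5.]
[0.1, 0.2, 0.2] [0.5, 0.5, 11.4]
[0.1, 0.2, 0.2] [0.5, 0.5, 11.4]
[0.1, 0.2, 0.2] [0.4, 0.5, 11.4]
[0.1, 0.2, 0.2] [0.4, 0.5, 11.4]
[0.1, 0.2, 0.2] [0.4, 0.5, 11.4]
[0.1, 0.2, 0.2] [0.3, 0.6, 11.4]
[0.1, 0.2, 0.2] [0.3, 0.6, 11.4]
[0.1, 0.2, 0.2] [0.3, 0.6, 11.4]
```

View pics/scene6c.png

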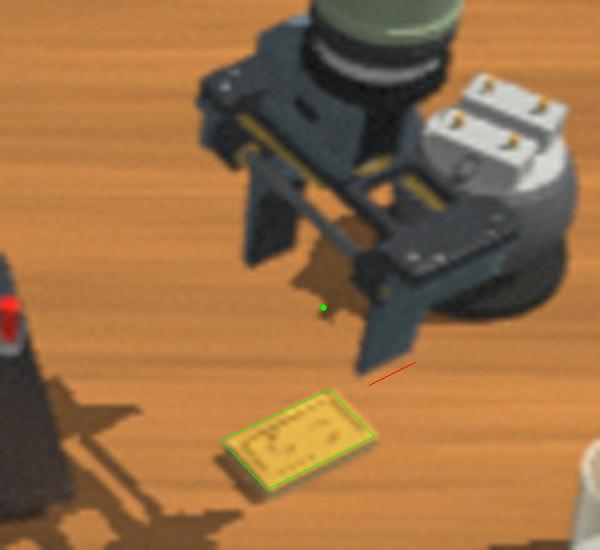

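Run:
```python
from h import *
s=st();p=s['ee_pos'];R=Ro.from_euler('xyz',s['ee_rot'],degrees=True)
L=[]
for x in(-45.5,45.5): L.append(([p+R.apply(q) for q in([x,-16,0],[x,16,0],[x+13.5*np.sign(x),16,0],[x+13.5*np.sign(x),-16,0])],(0,0,255)))
f=snap('scene','scene6.png');ov('scene6.png','scene6c.png',f,(325,160,390,235),9,L)
f=snap('top','top6.png');ov('top6.png','top6c.png',f,(150,150,250,250),5,L+[(platepoly((546.5,301),32.2,14),(0,255,0))])
```

```text
9.6 [542.4 304.1 120.9] [179.2   1.6  33.9] F [-1.  -0.3 -0.5] w 91.0 q [29. 27. 90. -1. 65. -5.]
```

View pics/scene6c.png

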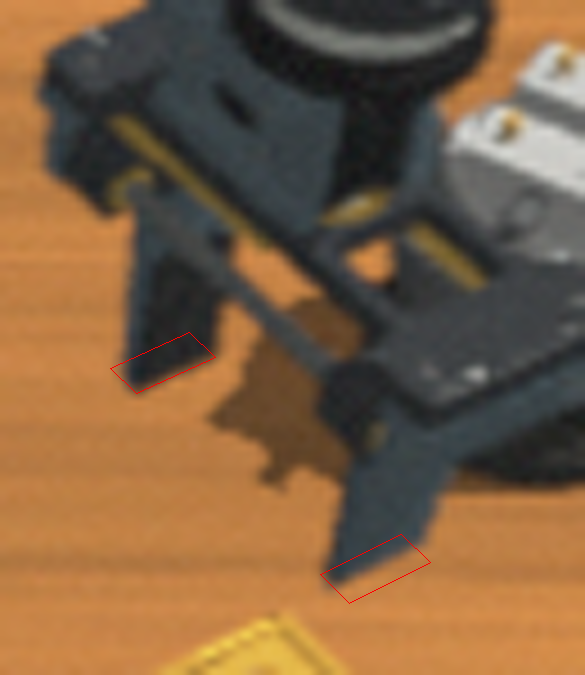

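View pics/top6c.png

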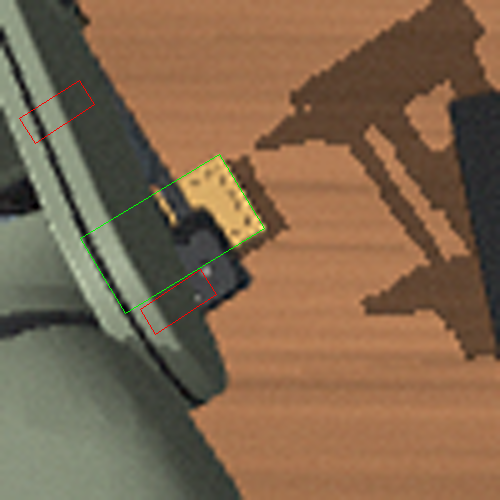

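Emit:
servo_tool --plan '[[[0.1,0.2,0.2],[0.5,0.5,13],91],[[0.1,0.2,0.2],[0.5,0.5,13],91],[[0.1,0.2,0.2],[0.5,0.5,13],91],[[0.1,0.2,0.2],[0.5,0.5,13],91],[[0.1,0.2,0.2],[0.5,0.5,13],91],[[0.1,0.2,0.2],[0.4,0.5,13],91],[[0.1,0.2,0.2],[0.3,0.5,10],91],[[0.1,0.2,0.2],[0.3,0.5,5],91],[[0,0,0],[0,0,0],91],[[0,0,0],[0,0,0],91]]'

```text
time_s: 10.95
ee_pos: [546.9, 299.4, 21.7]
ee_rot: [-180.0, -0.2, 32.1]
force: [0.2, 0.5, 0.6]
gripper_width: 90.9
```

Run:
```python
from h import *
s=st()
p=s['ee_pos'];R=Ro.from_euler('xyz',s['ee_rot'],degrees=True)
L=[]
for x in(-45.5,45.5): L.append(([p+R.apply(q) for q in([x,-16,0],[x,16,0])],(0,0,255)))
f=snap('scene','scene7.png');ov('scene7.png','scene7c.png',f,(310,190,390,265),7,L+[(platepoly((546.5,301),32.2,14),(0,255,0))])
plan([546.5,301,5],32.2,4)
```

```text
10.95 [546.9 299.4  21.7] [-180.    -0.2   32.1] F [0.2 0.5 0.6] w 90.9 q [28. 32. 97.  0. 51. -4.]
[-0.0, -0.0, -0.0] [0.1, -0.4, 4.2]
[-0.0, -0.0, -0.0] [0.1, -0.4, 4.2]
[-0.0, -0.0, -0.0] [0.1, -0.4, 4.2]
[-0.0, -0.0, -0.0] [0.1, -0.4, 4.2]
```

View pics/scene7c.png

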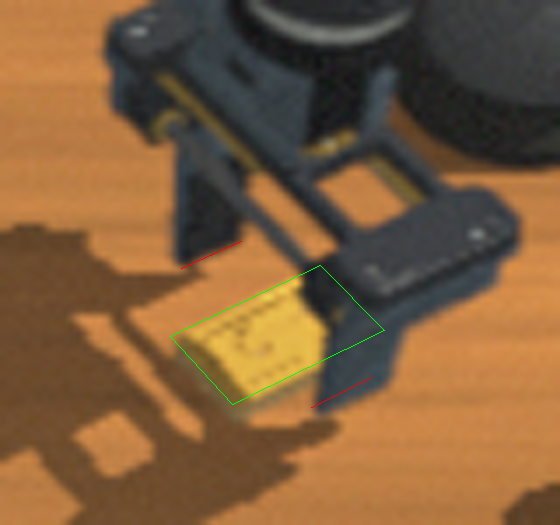

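Emit:
servo_tool --plan '[[[0,0,0],[0,-0.4,4],91],[[0,0,0],[0,-0.4,4],91],[[0,0,0],[0,-0.4,4],91],[[0,0,0],[0,-0.4,3],91],[[0,0,0],[0,0,0],91],[[0,0,0],[0,0,0],40],[[0,0,0],[0,0,0],40],[[0,0,0],[0,0,0],40],[[0,0,0],[0,0,0],40],[[0,0,0],[0,0,0],40]]' --squeeze 20

```text
time_s: 12.25
ee_pos: [546.6, 301.3, 6.7]
ee_rot: [-180.0, -0.3, 32.1]
force: [-0.4, 0.1, -0.4]
gripper_width: 43.9
```

Emit:
servo_tool --plan '[[[0,0,0],[0,0,-4],40],[[0,0,0],[0,0,-8],40],[[0,0,0],[0,0,-14],40],[[0,0,0],[0,0,-18],40],[[0,0,0],[0,0,-18],40],[[0,0,0],[0,0,-18],40],[[0,0,0],[0,0,-18],40],[[0,0,0],[0,0,-12],40],[[0,0,0],[0,0,0],40],[[0,0,0],[0,0,0],40]]'

```text
time_s: 13.5
ee_pos: [546.2, 301.0, 125.8]
ee_rot: [-180.0, -0.5, 32.1]
force: [0.6, 0.1, -2.1]
gripper_width: 43.7
```

Run:
```python
from h import *
s=st()
p=s['ee_pos'];y=s['ee_rot'][2]
f=snap('scene','scene8.png');ov('scene8.png','scene8c.png',f,(290,150,400,250),6,[(platepoly(p[:2],y,p[2]-6.7+14),(0,255,0)),(platepoly(p[:2],y,p[2]-6.7),(0,0,255))])
t=[*h2w(-6,6),p[2]];print(t);plan(t,12.2,10)
```

```text
13.5 [546.2 301.  125.8] [-180.    -0.5   32.1] F [ 0.6  0.1 -2.1] w 43.7 q [28. 26. 91.  0. 63. -4.]
[np.float64(515.545733898937), np.float64(8.121732772154552), np.float64(125.75312225078791)]
[-0.0, -0.0, 2.0] [-18.2, 23.2, -0.2]
[-0.0, -0.0, 2.0] [-17.3, 23.8, -0.1]
[-0.0, -0.0, 2.0] [-16.5, 24.4, -0.1]
[-0.0, -0.0, 2.0] [-15.6, 24.9, -0.1]
[-0.0, -0.0, 2.0] [-14.8, 25.5, -0.1]
[-0.0, -0.0, 2.0] [-13.9, 26.0, -0.1]
[-0.0, -0.0, 2.0] [-13.0, 26.4, -0.1]
[-0.0, -0.0, 2.0] [-12.0, 26.9, -0.0]
[-0.0, -0.0, 2.0] [-11.1, 27.3, -0.0]
[-0.0, -0.0, 2.0] [-10.2, 27.6, -0.0]
```

View pics/scene8c.png

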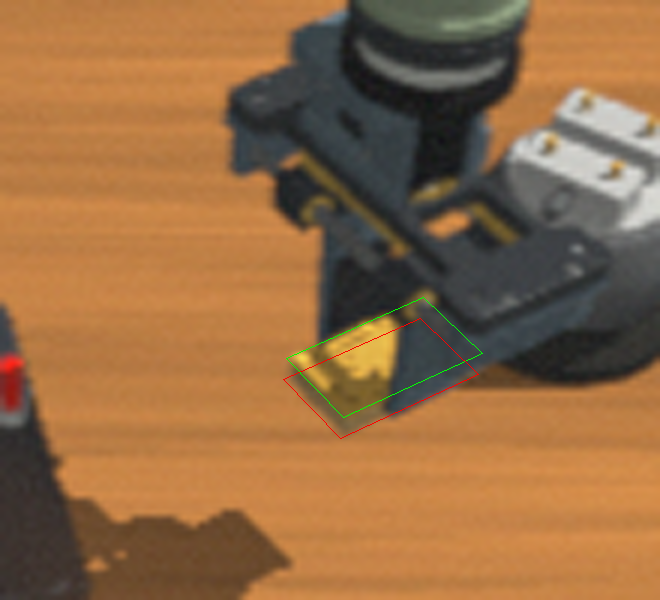

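The plate is held, level, and centred in the fingers within about 1 px of the overlay. Next I carry it over the stage at height.

Emit:
servo_tool --plan '[[[0,0,2],[-18,23,0],40],[[0,0,2],[-17,24,0],40],[[0,0,2],[-16.5,24.5,0],40],[[0,0,2],[-15.5,25,0],40],[[0,0,2],[-15,25.5,0],40],[[0,0,2],[-14,26,0],40],[[0,0,2],[-13,26.5,0],40],[[0,0,2],[-12,27,0],40],[[0,0,2],[-11,27,0],40],[[0,0,2],[-5,14,0],40]]'

```text
time_s: 14.8
ee_pos: [511.4, 14.8, 116.8]
ee_rot: [-179.8, 0.4, 11.6]
force: [0.3, 0.2, -1.7]
gripper_width: 43.9
```

Run:
```python
from h import *
s=st()
p=s['ee_pos'];y=s['ee_rot'][2]
f=snap('scene','scene9.png')
globals()
for nm,SS in(('a',np.array([538.,27.3])),('b',np.array([541.,29.]))):
    import h; h.S=SS
    ov('scene9.png','scene9%s.png'%nm,f,(205,150,325,270),5,basepolys()+[(platepoly(p[:2],y,p[2]-6.7),(0,255,255))])
h.S=np.array([540,28.3])
t=[*h2w(-6,6),70];print(t);plan(t,12.2,8)
```

```text
14.8 [511.4  14.8 116.8] [-179.8    0.4   11.6] F [ 0.3  0.2 -1.7] w 43.9 q [  0.  18. 106.   0.  57. -11.]
[np.float64(517.545733898937), np.float64(9.121732772154552), 70]
[-0.0, 0.1, -0.1] [0.7, 0.7, 5.8]
[-0.0, 0.1, -0.1] [0.7, 0.7, 5.8]
[-0.0, 0.1, -0.1] [0.7, 0.7, 5.8]
[-0.0, 0.1, -0.1] [0.7, 0.7, 5.8]
[-0.0, 0.1, -0.1] [0.7, 0.7, 5.8]
[-0.0, 0.1, -0.1] [0.7, 0.7, 5.8]
[-0.0, 0.1, -0.1] [0.7, 0.7, 5.8]
[-0.0, 0.1, -0.1] [0.7, 0.7, 5.8]
```

View pics/scene9a.png

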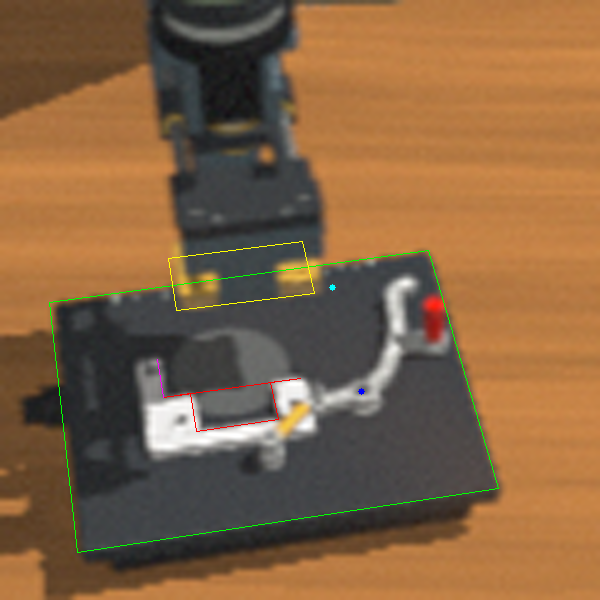

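View pics/scene9b.png

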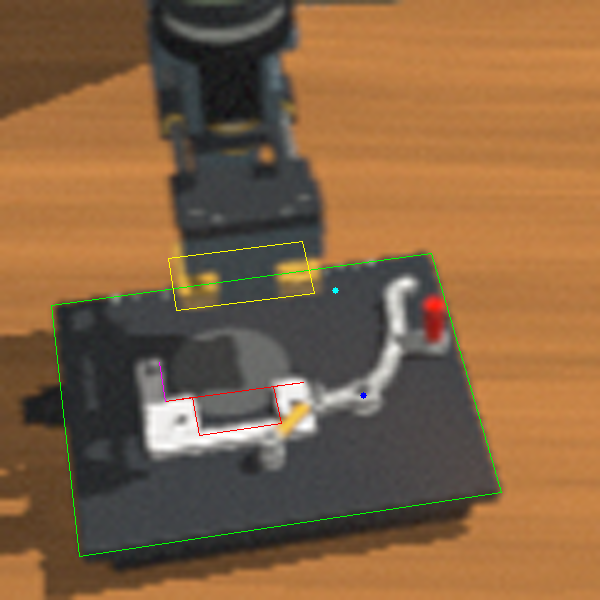

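```bash
sed -i 's/^S=.*/S=np.array([539.0,29.0]);SY=12.2/' h.py
python3 - <<'E'
from h import *
t=[*h2w(-6,5),57];print(t);plan(t,12.2,8)
E
```

```text
[np.float64(516.7570586953923), np.float64(8.844316877868458), 57]
[-0.0, 0.1, -0.1] [0.6, 0.7, 7.5]
[-0.0, 0.1, -0.1] [0.6, 0.7, 7.5]
[-0.0, 0.1, -0.1] [0.6, 0.7, 7.5]
[-0.0, 0.1, -0.1] [0.6, 0.7, 7.5]
[-0.0, 0.1, -0.1] [0.6, 0.7, 7.5]
[-0.0, 0.1, -0.1] [0.6, 0.7, 7.5]
[-0.0, 0.1, -0.1] [0.6, 0.7, 7.5]
[-0.0, 0.1, -0.1] [0.6, 0.7, 7.5]
```

Emit:
servo_tool --plan '[[[0,0,0],[0.6,0.7,7],40],[[0,0.1,-0.1],[0.6,0.7,7],40],[[0,0.1,-0.1],[0.6,0.7,7],40],[[0,0.1,-0.1],[0.6,0.7,7],40],[[0,0.1,-0.1],[0.6,0.7,7],40],[[0,0,-0.1],[0.6,0.7,7],40],[[0,0,-0.1],[0.6,0.7,6],40],[[0,0,0],[0.5,0.6,3],40],[[0,0,0],[0,0,0],40],[[0,0,0],[0,0,0],40]]'

```text
time_s: 16.1
ee_pos: [517.4, 11.7, 61.3]
ee_rot: [-179.8, 0.0, 12.3]
force: [1.2, 0.2, -0.3]
gripper_width: 43.6
```

Run:
```python
from h import *
s=st()
p=s['ee_pos'];y=s['ee_rot'][2]
f=snap('scene','scene10.png');ov('scene10.png','scene10c.png',f,(210,170,310,260),7,[(platepoly(p[:2],y,p[2]-6.7),(0,255,255))])
f=snap('top','top10.png');crop('top10.png','top10c.png',230,145,365,255,5)
t=[*h2w(-6,5),50];print(t);plan(t,12.2,4)
```

```text
16.1 [517.4  11.7  61.3] [-179.8    0.    12.3] F [ 1.2  0.2 -0.3] w 43.6 q [ -0.  22. 109.   0.  49. -13.]
[np.float64(516.7570586953923), np.float64(8.844316877868458), 50]
[-0.0, 0.0, 0.0] [-0.3, 0.7, 2.8]
[-0.0, 0.0, 0.0] [-0.3, 0.7, 2.8]
[-0.0, 0.0, 0.0] [-0.3, 0.7, 2.8]
[-0.0, 0.0, 0.0] [-0.3, 0.7, 2.8]
```

View pics/scene10c.png

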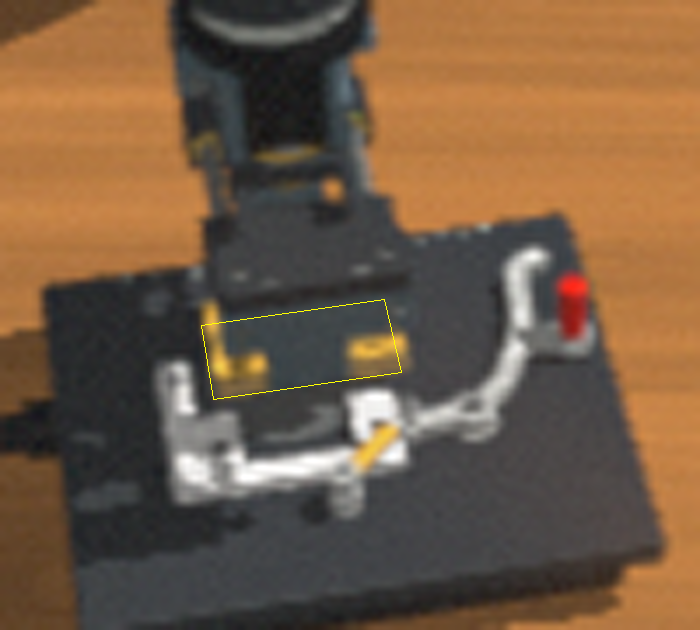

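View pics/top10c.png

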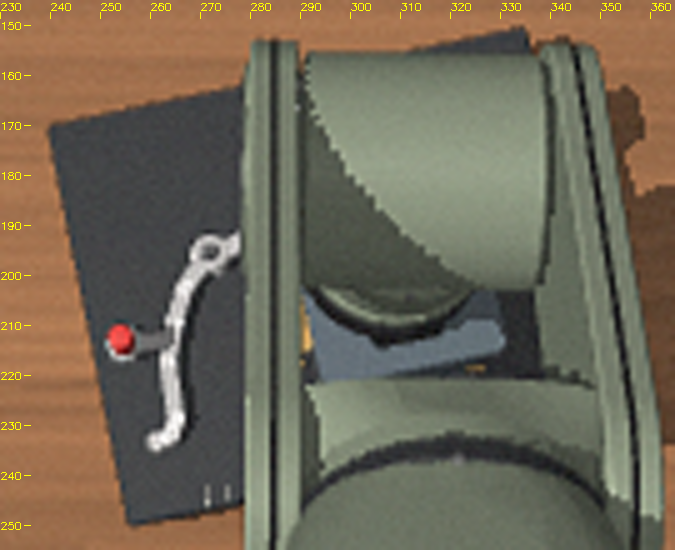

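Emit:
servo_tool --plan '[[[0,0,0],[0,0.5,2.5],40],[[0,0,0],[0,0.5,2.5],40],[[0,0,0],[0,0.5,2.5],40],[[0,0,0],[0,0.5,2.5],40],[[0,0,0],[0,0,1],40],[[0,0,0],[0,0,0],40],[[0,0,0],[0,0,0],40],[[0,0,0],[0,0,0],40],[[0,0,0],[0,0,0],40],[[0,0,0],[0,0,0],40]]'

```text
time_s: 17.45
ee_pos: [518.1, 9.7, 49.9]
ee_rot: [-179.8, -0.0, 12.3]
force: [-0.3, -1.6, -1.3]
gripper_width: 43.5
```

Run:
```python
from h import *
s=st();f=snap('scene','scene11.png');crop('scene11.png','scene11c.png',210,170,310,260,7)
```

```text
17.45 [518.1   9.7  49.9] [-179.8   -0.    12.3] F [-0.3 -1.6 -1.3] w 43.5 q [ -0.  23. 110.   0.  47. -13.]
```

View pics/scene11c.png

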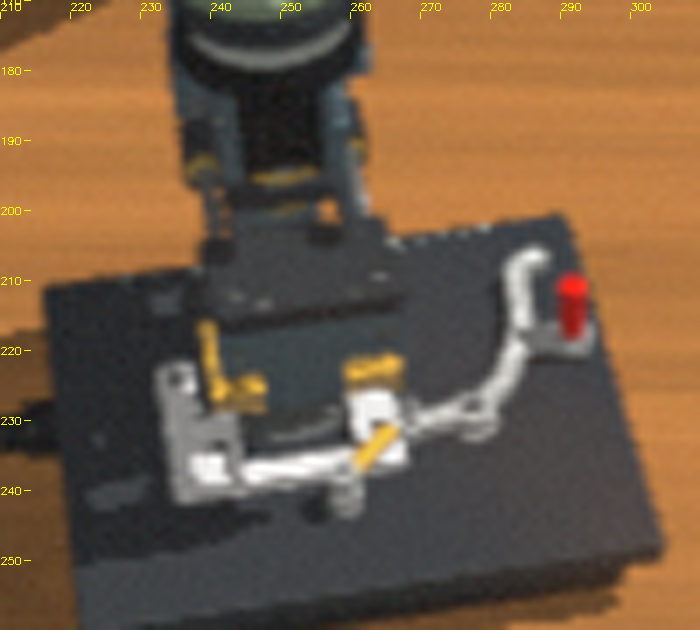

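Emit:
servo_tool --plan '[[[0,0,0],[0.6,0,0.4],40],[[0,0,0],[0.6,0,0.4],40],[[0,0,0],[0.6,0,0.4],40],[[0,0,0],[0.6,0,0.4],40],[[0,0,0],[0.6,0,0],40],[[0,0,0],[0.6,0,0],40],[[0,0,0],[0.6,0,0],40],[[0,0,0],[0.6,0,0],40],[[0,0,0],[0.6,0,0],40],[[0,0,0],[0.6,0,0],40]]'

```text
time_s: 18.75
ee_pos: [520.2, 10.6, 47.2]
ee_rot: [-179.8, 0.5, 12.3]
force: [-3.8, -1.0, -0.1]
gripper_width: 43.6
```

Run:
```python
from h import *
s=st();c=Ro.from_euler('z',-12.2,degrees=True);print('F home',c.apply(s['force']),'rel home',c.apply([*(s['ee_pos'][:2]-h2w(0,0)),0]))
```

```text
18.75 [520.2  10.6  47.2] [-179.8    0.5   12.3] F [-3.8 -1.  -0.1] w 43.6 q [ -0.  23. 109.   0.  48. -13.]
F home [-3.93710882 -0.21018677 -0.12533497] rel home [-2.30022256  5.97632865  0.        ]
```

Emit:
servo_tool --plan '[[[0,-0.3,0],[-0.3,0.7,0],40],[[0,0,0],[0,0.7,0],40],[[0,0,0],[0,0.7,0],40],[[0,0,0],[0,0.7,0],40],[[0,0,0],[0,0.7,0],40],[[0,0,0],[0,0.7,0],40],[[0,0,0],[0,0.7,0],40],[[0,0,0],[0,0.7,0],40],[[0,0,0],[0,0.7,0],40],[[0,0,0],[0,0.7,0],40]]'

```text
time_s: 20.0
ee_pos: [521.6, 4.0, 47.2]
ee_rot: [-179.7, 0.8, 12.3]
force: [-3.4, 0.8, -0.1]
gripper_width: 43.9
```

```bash
cat >> h.py <<'E'
def rel():
    s=st();c=Ro.from_euler('z',-12.2,degrees=True);print('F home',c.apply(s['force']).round(1),'rel home',c.apply([*(s['ee_pos'][:2]-h2w(0,0)),0]).round(1))
E
python3 - <<'E'
from h import *
rel();f=snap('scene','scene12.png');crop('scene12.png','scene12c.png',215,190,305,250,8)
E
```

```text
20.0 [521.6   4.   47.2] [-179.7    0.8   12.3] F [-3.4  0.8 -0.1] w 43.9 q [ -1.  23. 109.   0.  48. -13.]
F home [-3.1  1.5 -0.1] rel home [-2.3 -0.7  0. ]
```

View pics/scene12c.png

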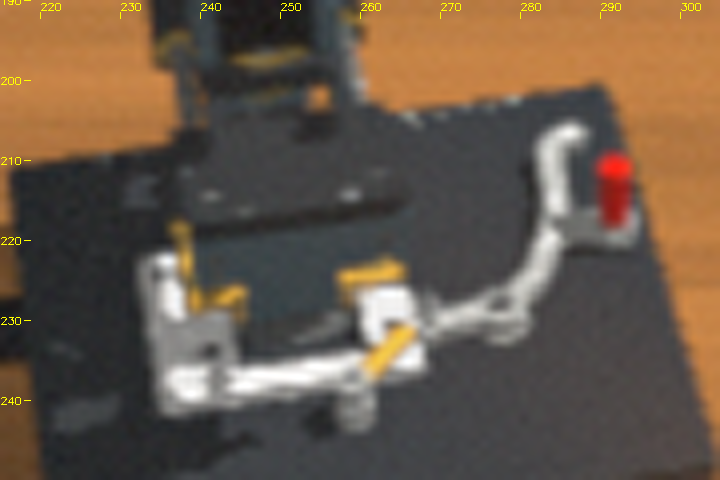

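Emit:
servo_tool --plan '[[[0,0.3,0],[-0.2,0.7,0],40],[[0,0.3,0],[0,0.7,0],40],[[0,0.2,0],[0,0.7,0],40],[[0,0,0],[0,0.7,0],40],[[0,0,0],[0,0.7,0],40],[[0,0,0],[0,0.7,0],40],[[0,0,0],[0,0,0],40],[[0,0,0],[0,0,0],40],[[0,0,0],[0,0,0],40],[[0,0,0],[0,0,0],40]]'

```text
time_s: 21.3
ee_pos: [521.9, 2.7, 47.2]
ee_rot: [-179.4, -0.1, 12.2]
force: [-2.3, 1.9, -1.3]
gripper_width: 43.9
```

Run:
```python
from h import *
rel()
```

```text
21.3 [521.9   2.7  47.2] [-1.794e+02 -1.000e-01  1.220e+01] F [-2.3  1.9 -1.3] w 43.9 q [ -1.  23. 110.   1.  47. -14.]
F home [-1.8  2.3 -1.3] rel home [-2.3 -2.1  0. ]
```

Emit:
servo_tool --plan '[[[-0.3,0,0],[0,0,0.3],40],[[-0.3,0,0],[0,0,0.3],40],[[0,0,0],[0,0,0.3],40],[[0,0,0],[0,0,0.4],40],[[0,0,0],[0,0,0.4],40],[[0,0,0],[0,0,0.4],40],[[0,0,0],[0,0,0.4],40],[[0,0,0],[0,0,0.4],40],[[0,0,0],[0,0,0.4],40],[[0,0,0],[0,0,0.4],40]]'

```text
time_s: 22.55
ee_pos: [521.9, 2.7, 46.6]
ee_rot: [180.0, -0.2, 12.2]
force: [-4.0, 2.3, 4.8]
gripper_width: 44.1
```

Run:
```python
from h import *
rel();f=snap('scene','scene13.png');crop('scene13.png','scene13c.png',215,190,305,250,8)
```

```text
22.55 [521.9   2.7  46.6] [180.   -0.2  12.2] F [-4.   2.3  4.8] w 44.1 q [ -1.  23. 110.   0.  47. -13.]
F home [-3.4  3.1  4.8] rel home [-2.3 -2.1  0. ]
```

View pics/scene13c.png

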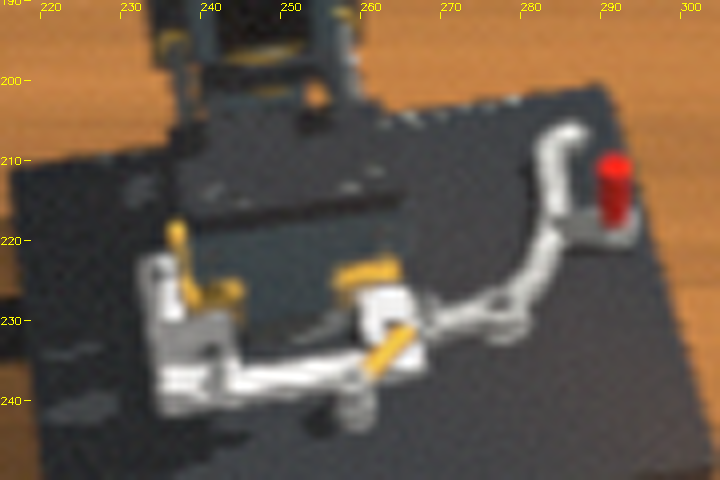

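The plate touches the fixed edge, the end stop and the stage top (home-frame forces -3.4, 3.1 and 4.8 N). I release and lift.

Emit:
servo_tool --plan '[[[0,0,0],[0,0,0],46],[[0,0,0],[0,0,0],50],[[0,0,0],[0,0,0],56],[[0,0,0],[0,0,0],56],[[0,0,0],[0,0,0],56],[[0,0,0],[0,0,-3],56],[[0,0,0],[0,0,-6],56],[[0,0,0],[0,0,-15],56],[[0,0,0],[0,0,-20],56],[[0,0,0],[0,0,-20],56]]'

```text
time_s: 23.85
ee_pos: [525.0, 1.6, 114.3]
ee_rot: [179.8, -0.6, 12.2]
force: [-0.5, 0.2, -0.6]
gripper_width: 56.2
```

```bash
sed -i 's/^S=.*/S=np.array([537.2,27.5]);SY=12.2/' h.py
python3 - <<'E'
from h import *
rel();f=snap('scene','scene14.png');crop('scene14.png','scene14c.png',215,170,305,250,7)
E
```

```text
23.85 [525.    1.6 114.3] [179.8  -0.6  12.2] F [-0.5  0.2 -0.6] w 56.2 q [ -1.  18. 105.  -0.  56. -13.]
F home [-0.4  0.3 -0.6] rel home [ 2.6 -2.7  0. ]
```

View pics/scene14c.png

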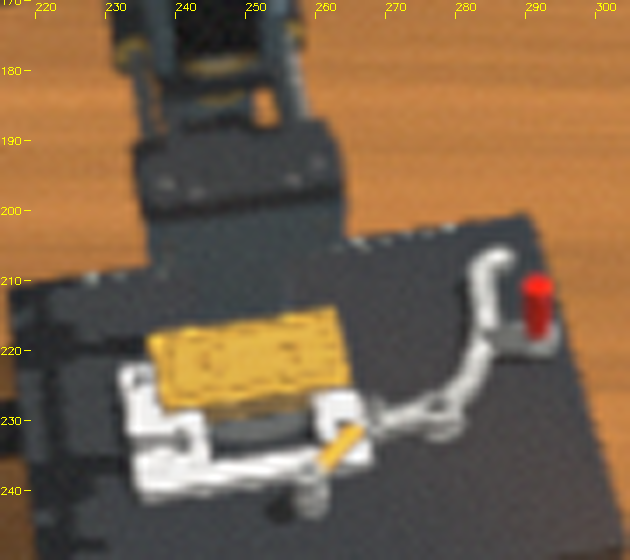

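Run:
```python
from h import *
t=[*h2w(34,143),114];print(t,h2w(6,124));plan(t,-43,10)
```

```text
[np.float64(524.8908725559926), np.float64(150.68070214756523), 114] [501.53839865 126.19270586]
[-0.0, -0.1, 5.5] [3.0, -14.6, 0.3]
[-0.0, -0.1, 5.5] [1.5, -14.8, 0.3]
[-0.0, -0.1, 5.5] [0.1, -14.9, 0.3]
[-0.0, -0.1, 5.5] [-1.3, -14.8, 0.3]
[-0.0, -0.1, 5.5] [-2.7, -14.7, 0.3]
[-0.0, -0.1, 5.5] [-4.1, -14.3, 0.3]
[-0.0, -0.1, 5.5] [-5.5, -13.9, 0.3]
[-0.0, -0.1, 5.5] [-6.8, -13.3, 0.3]
[-0.0, -0.1, 5.5] [-8.1, -12.5, 0.3]
[-0.0, -0.1, 5.5] [-9.2, -11.7, 0.3]
```

Emit:
servo_tool --plan '[[[0,0,5.5],[3,-14.5,0],40],[[0,0,5.5],[1.5,-15,0],20],[[0,0,5.5],[0,-15,0],0],[[0,0,5.5],[-1.5,-15,0],0],[[0,0,5.5],[-3,-14.5,0],0],[[0,0,5.5],[-4,-14.5,0],0],[[0,0,5.5],[-5.5,-14,0],0],[[0,0,5.5],[-7,-13,0],0],[[0,0,5.5],[-8,-12.5,0],0],[[0,0,4],[-6,-8,0],0]]'

```text
time_s: 25.15
ee_pos: [528.2, 150.1, 123.6]
ee_rot: [-178.9, -1.2, -43.2]
force: [0.2, -0.1, 0.6]
gripper_width: 0.7
```

Run:
```python
from h import *
s=st();p=s['ee_pos'];R=Ro.from_euler('xyz',s['ee_rot'],degrees=True)
print('post in tool',R.inv().apply([*h2w(6,124),p[2]]-p))
for n in('top','scene'):
    f=snap(n,n+'15.png')
    ov(n+'15.png',n+'15c.png',f,(200,140,340,260),5,basepolys()+[(spoly([(6,124)],79),(255,255,0)),([p],(0,255,0)),(spoly([(-22,-40),(22,-40),(22,40),(-22,40)],54),(255,255,255))])
plan([*h2w(34,143),57],-43,7)
```

```text
25.15 [528.2 150.1 123.6] [-178.9   -1.2  -43.2] F [ 0.2 -0.1  0.6] w 0.7 q [ 15.  19. 102.  -1.  57.  58.]
post in tool [-3.07324175 35.6670085  -0.73191595]
[-0.2, -0.2, 0.0] [-0.6, 0.5, 9.5]
[-0.2, -0.2, 0.0] [-0.6, 0.4, 9.5]
[-0.2, -0.2, 0.0] [-0.5, 0.4, 9.5]
[-0.2, -0.2, 0.0] [-0.5, 0.4, 9.5]
[-0.2, -0.2, 0.0] [-0.5, 0.4, 9.5]
[-0.2, -0.2, 0.0] [-0.5, 0.3, 9.5]
[-0.2, -0.2, 0.0] [-0.4, 0.3, 9.5]
```

View pics/scene15c.png

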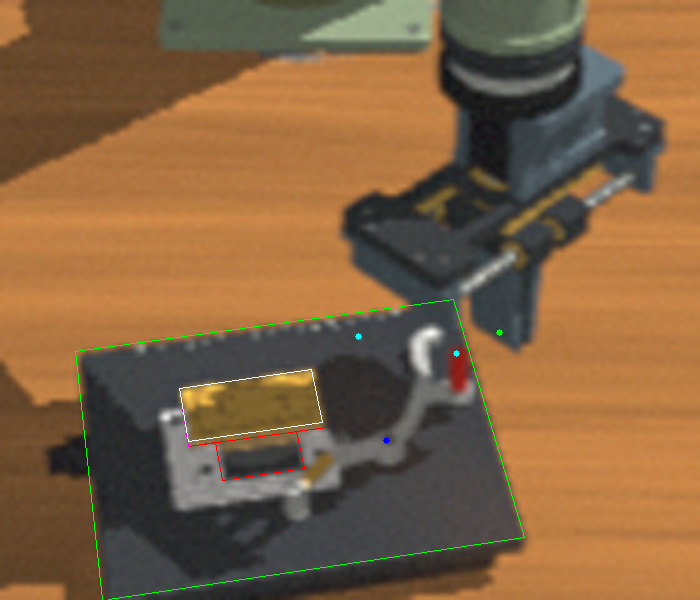

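View pics/top15c.png

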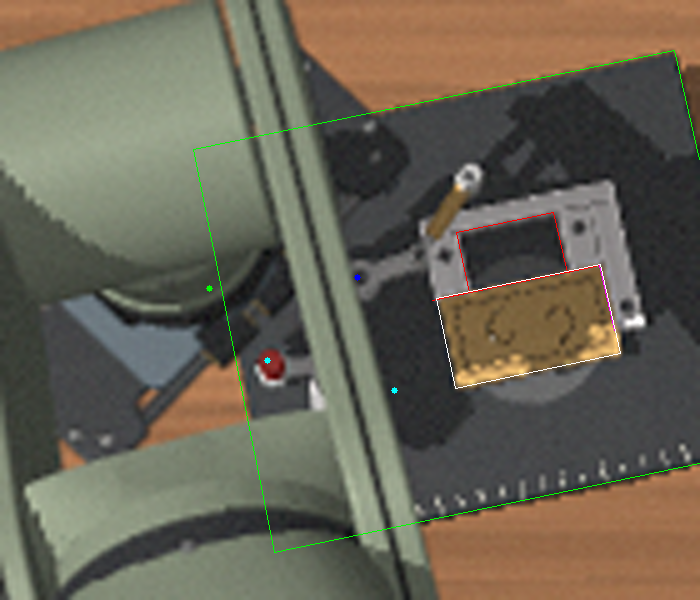

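Emit:
servo_tool --plan '[[[-0.2,-0.2,0],[-0.5,0,9],0],[[-0.2,-0.2,0],[-0.5,0,9],0],[[-0.2,-0.2,0],[-0.5,0,9],0],[[-0.2,-0.2,0],[-0.5,0,9],0],[[-0.2,-0.2,0],[-0.5,0,9],0],[[-0.2,-0.2,0],[-0.4,0,9],0],[[0,0,0],[0,0,6],0],[[0,0,0],[0,0,3],0],[[0,0,0],[0,0,0],0],[[0,0,0],[0,0,0],0]]'

```text
time_s: 26.5
ee_pos: [526.5, 150.8, 55.7]
ee_rot: [179.7, 0.1, -42.9]
force: [0.2, 0.4, 0.7]
gripper_width: 0.6
```

```bash
cat >> h.py <<'E'
def post(th):
    ph=th-.0997; return h2w(40-60.3*np.cos(ph),75+60.3*np.sin(ph))
def postin(th):
    s=env.state();p=s['ee_pos'];R=Ro.from_euler('xyz',s['ee_rot'],degrees=True);print('post',th,'in tool',R.inv().apply([*post(th),p[2]]-p).round(1))
E
python3 - <<'E'
from h import *
rel()
for t in (1.05,.8,.65,.5,.4):postin(t)
E
```

```text
26.5 [526.5 150.8  55.7] [ 1.797e+02  1.000e-01 -4.290e+01] F [0.2 0.4 0.7] w 0.6 q [ 15.  25. 105.  -0.  50.  58.]
F home [0.2 0.3 0.7] rel home [ 35.6 142.7   0. ]
post 1.05 in tool [-2.2 35.8  0.2]
post 0.8 in tool [-0.2 50.7  0.3]
post 0.65 in tool [ 2.8 59.3  0.3]
post 0.5 in tool [ 7.  67.3  0.3]
post 0.4 in tool [10.5 72.2  0.3]
```

Emit:
servo_tool --plan '[[[0,0,0],[0,4,-0.5],0],[[0,0,0],[0,4,-0.5],0],[[0,0,0],[0,4,-0.5],0],[[0,0,-1],[0,4,0],0],[[0,0,-1],[0,4,0],0],[[0,0,-1],[0,4,0],0],[[0,0,-1],[0,4,0],0],[[0,0,-1],[0,4,0],0],[[0,0,-1],[0,4,0],0],[[0,0,-1],[0,4,0],0]]'

```text
time_s: 27.75
ee_pos: [503.2, 125.6, 58.3]
ee_rot: [-179.2, 0.0, -35.8]
force: [-0.6, -0.2, 0.1]
gripper_width: 0.7
```

Run:
```python
from h import *
rel()
for t in (1.05,.8,.65,.5,.4):postin(t)
snap('scene','scene16.png');crop('scene16.png','scene16c.png',200,150,330,260,6)
```

```text
27.75 [503.2 125.6  58.3] [-179.2    0.   -35.8] F [-0.6 -0.2  0.1] w 0.7 q [ 12.  22. 110.   1.  48.  48.]
F home [-0.6 -0.1  0.1] rel home [  7.5 123.1   0. ]
post 1.05 in tool [-2.5  1.3 -0. ]
post 0.8 in tool [-2.3 16.3 -0.2]
post 0.65 in tool [-0.4 25.1 -0.3]
post 0.5 in tool [ 2.9 33.6 -0.5]
post 0.4 in tool [ 5.7 38.9 -0.5]
```

View pics/scene16c.png

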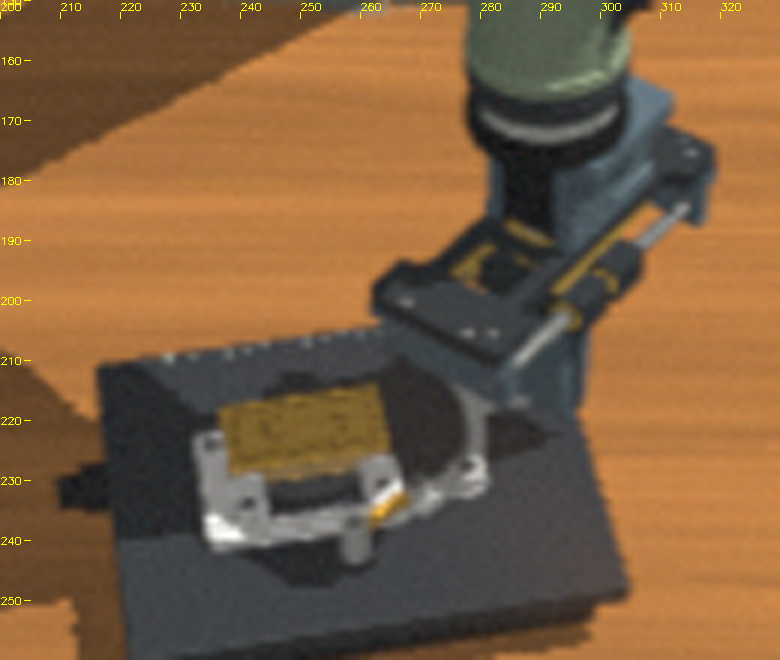

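Emit:
servo_tool --plan '[[[0,0,-1],[0,2.5,0],0],[[0,0,-1],[0,2.5,0],0],[[0,0,-1],[0,2.5,0],0],[[0,0,-1],[0,2.5,0],0],[[0,0,0],[0,2,0],0],[[0,0,0],[0,0,0],0],[[0,0,0],[0,0,0],0],[[0,0,0],[0,0,0],0],[[0,0,0],[0,0,0],0],[[0,0,0],[0,0,0],0]]'

```text
time_s: 29.05
ee_pos: [494.7, 113.3, 58.1]
ee_rot: [-179.4, 0.1, -31.5]
force: [0.7, 0.3, 0.3]
gripper_width: 0.3
```

Run:
```python
from h import *
rel()
for t in (.65,.5,.4,.14):postin(t)
snap('scene','scene17.png');crop('scene17.png','scene17c.png',200,150,330,260,6)
```

```text
29.05 [494.7 113.3  58.1] [-1.794e+02  1.000e-01 -3.150e+01] F [0.7 0.3 0.3] w 0.3 q [ 11.  21. 111.   1.  47.  42.]
F home [0.7 0.1 0.3] rel home [ -3.4 112.8   0. ]
post 0.65 in tool [-1.4 10.  -0.1]
post 0.5 in tool [ 1.1 18.7 -0.2]
post 0.4 in tool [ 3.6 24.2 -0.3]
post 0.14 in tool [12.3 37.2 -0.4]
```

View pics/scene17c.png

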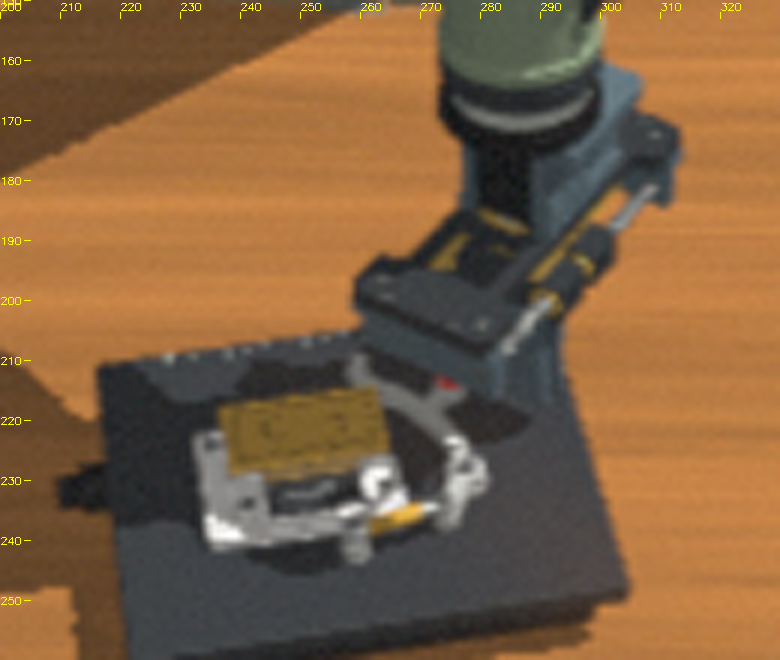

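Emit:
servo_tool --plan '[[[0,0,0],[0,-5,0],0],[[0,0,0],[0,-5,0],0],[[0,0,0],[0,-3,-4],0],[[0,0,0],[0,0,-15],0],[[0,0,0],[0,0,-25],0],[[0,0,0],[0,0,-30],0],[[0,0,0],[0,0,-30],0],[[0,0,0],[-20,10,-30],0],[[0,0,0],[-25,15,-25],0],[[0,0,0],[-25,15,-10],0]]'

```text
time_s: 30.35
ee_pos: [420.4, 126.3, 238.2]
ee_rot: [-179.2, -0.2, -31.5]
force: [-0.3, -0.3, 0.3]
gripper_width: 0.4
```

Run:
```python
from h import *
rel()
for n in('top','scene'):
    f=snap(n,n+'18.png')
    ov(n+'18.png',n+'18c.png',f,(220,150,340,250),6,[(spoly([(-22,-40),(22,-40),(22,40),(-22,40)],54),(255,255,255)),([(*post(.14),79)],(255,255,0))])
```

```text
30.35 [420.4 126.3 238.2] [-179.2   -0.2  -31.5] F [-0.3 -0.3  0.3] w 0.4 q [ 15.   5. 104.   0.  71.  46.]
F home [-0.3 -0.2  0.3] rel home [-73.3 141.2   0. ]
```

View pics/scene18c.png

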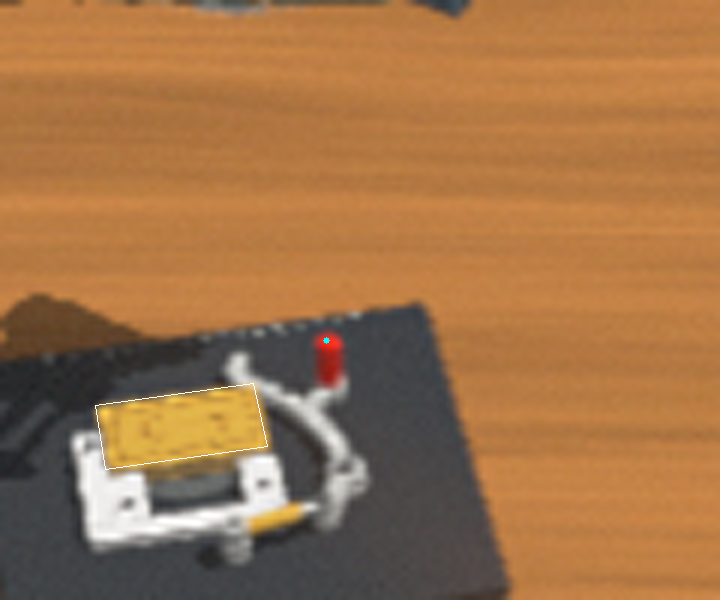

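View pics/top18c.png

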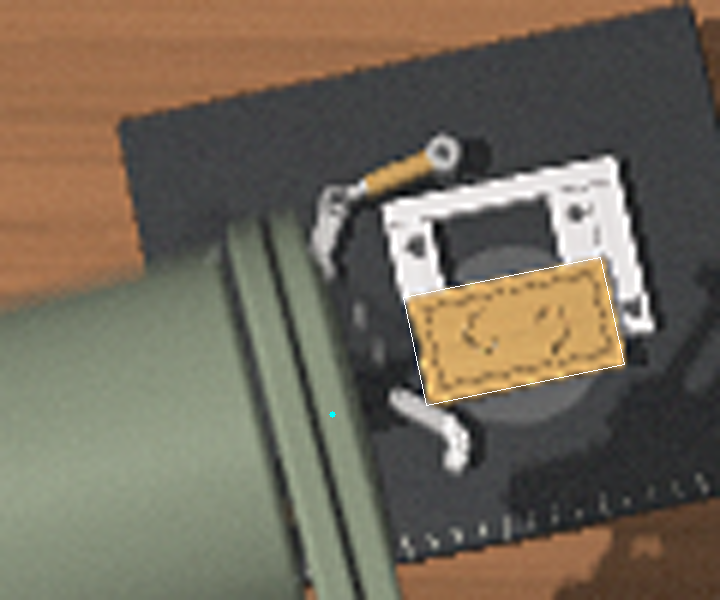

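Emit:
servo_tool --plan '[[[0,0,0],[0,0,0],0],[[0,0,0],[0,0,0],0],[[0,0,0],[0,0,0],0],[[0,0,0],[0,0,0],0],[[0,0,0],[0,0,0],0],[[0,0,0],[0,0,0],0],[[0,0,0],[0,0,0],0],[[0,0,0],[0,0,0],0],[[0,0,0],[0,0,0],0],[[0,0,0],[0,0,0],0]]'

```text
time_s: 31.7
ee_pos: [420.7, 126.0, 237.3]
ee_rot: [-179.3, -0.1, -31.5]
force: [-0.0, -0.1, -0.2]
gripper_width: 0.3
```

Run:
```python
from h import *
rel();snap('scene','scene19.png')
a=cv2.imread('pics/scene0.png');b=cv2.imread('pics/scene19.png')
d=cv2.absdiff(a,b).max(2)
for n,(x,y,w) in dict(tumbler=(416,254,18),block=(150,242,16),graver=(169,197,16),vise=(385,188,24)).items(): print(n,d[y-w:y+w,x-w:x+w].max(), (d[y-w:y+w,x-w:x+w]>40).sum())
```

```text
31.7 [420.7 126.  237.3] [-1.793e+02 -1.000e-01 -3.150e+01] F [-0.  -0.1 -0.2] w 0.3 q [ 15.   5. 104.   0.  71.  46.]
F home [-0.  -0.1 -0.2] rel home [-73.  140.9   0. ]
tumbler 12 0
block 94 229
graver 93 744
vise 12 0
```

View pics/scene19.png

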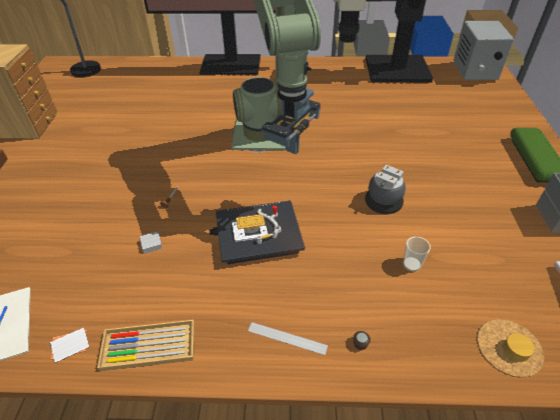

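The block (150,242) and graver (170,197) are where they started. The difference there is only the robot's shadow. Plate clamped, robot clear.

Run:
```python
from h import *
print(env.job_done())
```

```text
the job is handed in; nothing more can be done
None
```

The brass plate is loaded in the holder and the sprung arm is closed on its free corner. I handed the job in at about 32 s, with the robot clear of everything and reading no force.

- **Opening the arm:** I pushed it back by the post until it stayed open by itself. That push ended with about 16 N against the outer stop.
- **Placing the plate:** I lowered the plate against the fixed edge, the end stop and the stage top. I felt contact on each (about 3, 3 and 5 N) and then let go.
- **Closing the arm:** I pushed the post back past the tipping point, and the arm sprang shut on its own.

**Last checks:**
- **Plate:** in both camera views it lies within about 1 pixel of its home outline, drawn at the stage position I got from the contacts.
- **Arm:** the scene camera shows the post where it should be for an arm bearing on a plate at home. In the top view the robot hid the post, but the arm's nose is visible at the plate's free corner.
- **Bystanders:** the tumbler and ball vise are unchanged in the images. Pixels around the graver and steel block did change. I put that down to the robot's shadow, because by eye both are where they started and the robot never went near them.

**One disagreement:** before contact, the two cameras placed the stage up to 5 mm apart. I settled this from the contact forces, which came out close to the top camera's estimate.

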